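# Screw the book press down on the repaired book

### The job

The book lying between two boards in the press has been glued: close the press on it. With a fingertip against a spoke, push the hand wheel round clockwise (seen from above) until the platen bears firmly on the upper board and stays tight by itself, then take the finger away. Push only, do not grip the wheel or force it, and leave the book and boards and everything else on the bench where they are.

Things in the scene. Friction and masses are not known exactly. Their poses are not given: they have to be found in the camera images.
- press: Bench book press, grey steel, fixed. Bed 260 (its x) x 360 (its y) mm, top 30 mm above the bench; columns of 28 mm at its y = +-155 mm carry a beam 56 x 375 mm, upper face 201 mm above the bench, with a boss of 62 mm diameter in the middle reaching 212 mm. Origin on the bench under the middle of the bed; the screw's axis stands on it.
- wheel (a joint): Turn of the hand wheel, rad, growing clockwise seen from above. Clockwise lowers wheel, screw and platen together, 12 mm per full turn. At 0 the platen is 15 mm above the upper board; it touches near 7.9. Starts from 0 to 3.6; stays where left. Free running takes 3 to 4 N on a spoke 75 mm from the axis. Past touching, the book gives and each rad adds about 130 N on the board: half to 2 rad is firm (at 2 rad a resting finger feels 4 N back).
- wheel_hub (a point): Centre of the wheel, on the screw's axis at the spokes' mid-thickness, 259 mm above the bench at wheel value 0. Dark steel wheel, level: rim 230 mm in diameter of 20 mm bar (inner edge 105 mm from the axis); hub 48 mm in diameter, standing 20 mm above this point with its nut; three straight spokes 120 degrees apart, 16 mm wide, 12 mm thick; open windows between them.
- wheel_spoke (a point): Middle of one spoke, 75 mm from the wheel's axis, at mid-thickness; turns with the wheel. The other two spokes are 120 degrees either side. With the press closed, the spokes' undersides are still about 20 mm above the boss and 30 mm above the beam.
- platen: Pressing plate of the press with its screw, grey, 215 x 255 mm and 20 mm thick; origin in the middle of its flat underside. It carries screw and wheel and moves straight up and down only.
- board_top: Upper plywood pressing board, loose, 195 x 240 x 10 mm, lying on the book; origin in the middle of its underside, 68 mm above the bench, so its top is 78 mm above the bench.
- book: The cloth-covered book, loose, 150 x 210 x 28 mm, lying flat between the boards; origin in the middle of its underside, 40 mm above the bench.
- board_low: Lower plywood board, loose, same size as the upper, on the bed of the press; origin in the middle of its underside.
- tape_roll: Small roll of linen tape, loose, 48 mm diameter, 18 mm high, lying on one end of the press's beam just outside the wheel's rim. Origin in the middle of its underside. To be left alone.
- weight: Brass book weight with a knob, loose, 54 mm diameter, 60 mm high, on the bench beside the press. To be left alone.
- folder: Bone folder, loose, flat white strip about 140 x 22 x 6 mm, on the bench in front of the press. To be left alone.
- paste_brush: Paste brush, loose, 190 mm long, lying on the bench beside the press. To be left alone.
- paste_cup: White paste cup, loose, 72 mm across, 70 mm high, on the bench beside the press. To be left alone.
- small_box: Small cleated softwood box, loose, 130 x 90 x 75 mm, on the left of the bench. To be left alone.
- lacquer_tray: Black lacquered tray, loose, 170 x 120 x 35 mm, on the right of the bench. To be left alone.

How it is judged:
By the outcome, as a careful person would: the job done as asked, in the order asked, and still so for the second after the job is handed in, with the robot touching nothing.
It also fails if it takes over 72 s, if anything falls off the work surface, if the arm or the gripper's body presses on something with over 40 N, if the wrist force passes 120 N, or if a joint passes its speed limit or range.

### The arm

A 7-joint arm with a two-finger parallel gripper is mounted at the origin on the work surface. World frame = base frame: x ahead of the robot, y to its left, z up, the work surface at z = 0. Lengths are in mm, angles in rad, forces in N, time in s.
With the tool pointing down it reaches from about 400 to 875 mm from the base axis. Payload 4.4 kg.
Tool frame: the origin (TCP) lies on the centre line of the jaws, within the pads' length; the fingertips stand 25 mm ahead of it and the grasp point (between the pads) lies 6 mm ahead of it (ctrl.finger_overhang is the distance from the TCP to the fingertips, in mm); z points along the fingers, y is the line along which they close (so a half turn about z gives the same grasp; the last joint's range is limited). The gripper opens to 85 mm and grips with 20 to 120 N. Pads are 22 mm wide; open, the fingers measure 114 mm over their backs; the gripper's body (76 mm by 85 mm) begins 54 mm behind the grasp point. The pads swing forward as they close: fully open they stand 13 mm farther back than shut.
Start: joints at [-1.403, 0.628, 0.038, 1.517, -0.027, 0.996, -0.02], TCP at [150.564, 632.336, 227.913] pointing down, gripper open.
Joint ranges: [-3.06, 3.06], [-0.37, 2.12], [-1.25, 1.32], [0.18, 2.47], [-1.1, 4.24], [0.23, 1.98], [-2.94, 2.94]. Speed limits (rad/s): [2.57, 2.57, 3.14, 3.14, 3.14, 3.14, 3.14].

### API

Orientations are given as [roll, pitch, yaw] about the fixed x, y, z axes, in that order (R = Rz(yaw) Ry(pitch) Rx(roll)).
In Python, from cell import ctrl gives the robot as it stands. The module is installed in compiled form; this text tells all that it offers.
- The arm moves only by the tool play_rows, never from a script. Its argument "targets" is a list of rows, each a list of 5 numbers: the closure, from 0 (fully open) to 1 (shut), then the shift along the tool's x, y, z in cm, then the turn about the tool's z in degrees. In form: [[gripper, dx, dy, dz, spin], ...]. A call has 1 to 10 rows; each row is the pose to reach, as a shift and turn from the pose commanded when the call began, along the tool's axes at that moment; what a row does not reach only later rows make up. A row lasts 1/10 s, in which the tool goes at most 50 mm and 8.59 degrees, less where a joint would pass 70% of its speed; a pose out of reach is approached as far as the arm can. A call with a gripper value outside its range is refused whole. The fingers move at their own pace and stop on an object; the grip force is fixed at half the most. Time passes only in rows, so rows that repeat a pose let the fingers close. It gives the time, the measured TCP pose, the force, the opening and the grip force at its end, in the units of the state.
- ctrl.read_state(): the state, without advancing time (a new reading comes with each control period).
- ctrl.get_image(name): name is "scene" or "top" or "wrist"; returns (picture, depth): 480x640x3 uint8, red, green, blue; 480x640 float32, mm along the optical axis (not along the pixel's ray), 0 where there is no reading.
- ctrl.calibration(name): a dict with "vfov" (degrees; the focal length in pixels is half the picture's height over the tangent of half this angle, whatever the lens; pixels are square), "cx", "cy" (the principal point, pixels), "extrinsics" (4x4, takes a point from camera to world coordinates); the wrist camera has in their place "mount" (4x4, takes a point from camera to tool coordinates, whose origin is the TCP and whose axes are the flange's). Camera axes: x right, y down, z forward; pixel columns grow to the right and rows downward; lengths in mm; the calibration is good to about 2 mm. The wrist camera is an equidistant fisheye: a pixel r from the principal point sees the ray r / f radians off the axis. A picture is of the moment at which its call begins: read the wrist's pose just before it. calibration takes no time and is no camera call.
- ctrl.finish_job(): hands the job in; it is judged then, once.
Trained networks look in the newest picture that a camera, given by its name, has taken for a name from the list of things; names that differ only in an ending like _2 or _b are one class to them, and where a whole thing is asked for, a point or a joint stands for the part that bears it (a point fixed in the world has none). Each returns a list of dicts, best first, with "confidence" (0 to 1); they miss things now and then, are a little off and sometimes report something else, mostly with a low value. They report only what shows in the picture. A call takes as long as a camera call.
- ctrl.search_frame(camera, name): "bbox" ([left, top, right, bottom] in pixels, round what is visible of it).
- ctrl.trace(camera, name): "pixels" (480x640 bool, what is visible of it) and "bbox" ([left, top, right, bottom] in pixels, round what is visible of it).
The state is a dict: "clock": time; "qpos": joint angles; "qd": joint speeds; "tau": joint torques, N m; "eef_pos": TCP position; "tool_rot": TCP orientation; "force": force on the tool from outside, world axes, zero at the start; "torque": the same for the moment, N m; "width": finger opening in mm; "gripper_force": force on a finger pad.
Only numpy, scipy, OpenCV 4.12 (cv2) and the standard library are available. Lean on these libraries where they do the work, as an engineer would, in place of code of your own. Each camera call takes 0.05 s, during which the arm holds its last target. There are 200 camera calls.

## Working session

There is one attempt and no reset: what is moved stays moved. The work goes in short steps, Python scripts to look and compute and a tool call to move; the robot and the scene stay as the last step left them, time stands still between calls to the robot, and variables do not carry over. Pictures are saved under pics/ and viewed, at most 10 in all, crops included, and the job is handed in when it is done.

Besides the shell and the picture viewer there is one more tool, called after "Request:" by a JSON object that holds its "name" and its "arguments". play_rows: Moves the arm, as the interface text tells. Its arguments: {"type":"object","properties":{"targets":{"type":"array"}},"required":["targets"]}

```bash
mkdir -p pics; cat > h.py <<'E'
import numpy as np, cv2
from cell import ctrl
def cam(n):
    c=ctrl.calibration(n); f=240/np.tan(np.radians(c['vfov'])/2); return c,f
def pts(n,d,mask):
    c,f=cam(n); v,u=np.nonzero(mask&(d>0)); z=d[v,u]
    P=np.c_[(u-c['cx'])*z/f,(v-c['cy'])*z/f,z,np.ones(len(z))]
    return (P@np.array(c['extrinsics']).T)[:,:3]
E
python3 - <<'E'
from h import *
s=ctrl.read_state(); print({k:np.round(s[k],3) for k in('clock','eef_pos','tool_rot','force','width')})
ims=[]
for n in('scene','top'):
    im,d=ctrl.get_image(n); cv2.imwrite(f'pics/{n}0.png',im[:,:,::-1]); np.save(f'{n}.npy',d)
    for o in('wheel','wheel_hub','wheel_spoke','press','tape_roll'):
        for r in ctrl.trace(n,o)[:3]:
            p=pts(n,d,r['pixels'])
            print(n,o,round(r['confidence'],2),np.round(r['bbox']),np.round(np.median(p,0)) if len(p) else '', np.round(np.percentile(p,[2,98],axis=0)) if len(p) else '')
E
```

```text
{'clock': np.float64(0.0), 'eef_pos': array([150.417, 631.681, 227.001]), 'tool_rot': array([-3.14 ,  0.   ,  2.908]), 'force': array([-0.252, -0.656, -0.383]), 'width': np.float64(85.372)}
scene wheel 0.86 [317. 180. 404. 246.] [ 579. -127.  266.] [[ 465. -236.  222.]
 [ 700.   -5.  275.]]
scene wheel_hub 0.95 [315. 172. 407. 248.] [ 586. -126.  266.] [[ 466. -236.  249.]
 [ 702.   -2.  275.]]
scene wheel_hub 0.45 [113. 210. 150. 256.] [430. 561.  72.] [[369. 524.   7.]
 [489. 633.  85.]]
scene wheel_spoke 0.74 [314. 178. 411. 247.] [ 587. -125.  265.] [[ 465. -236.   -1.]
 [ 919.   26.  274.]]
scene wheel_spoke 0.24 [111. 211. 150. 258.] [430. 561.  72.] [[370. 525.   7.]
 [489. 638.  85.]]
scene press 0.85 [282. 173. 430. 329.] [ 534. -140.  115.] [[ 429. -298.   21.]
 [ 690.   56.  271.]]
scene tape_roll 0.43 [313. 187. 319. 199.] [649.  36. 218.] [[619.  22. 203.]
 [664.  47. 223.]]
scene tape_roll 0.21 [116. 209. 149. 257.] [430. 561.  72.] [[368. 524.   3.]
 [489. 643.  86.]]
top wheel 0.93 [316. 163. 414. 260.] [ 590. -123.  266.] [[ 469. -233.  255.]
 [ 703.   -0.  275.]]
top wheel 0.2 [ 91. 247. 139. 305.] [417. 580.  73.] [[348. 529.  12.]
 [487. 641.  85.]]
top wheel_hub 0.69 [321. 165. 416. 261.] [ 589. -122.  266.] [[ 469. -233.  257.]
 [ 701.   -0.  275.]]
top wheel_hub 0.43 [272. 208. 286. 227.] [608. 115.  34.] [[588.  91.   5.]
 [637. 141.  63.]]
top wheel_spoke 0.82 [317. 160. 413. 262.] [ 589. -121.  266.] [[ 469. -235.  110.]
 [ 705.    0.  275.]]
top press 0.92 [286. 162. 431. 291.] [ 563. -114.  115.] [[ 436. -287.   19.]
 [ 729.   63.  271.]]
top tape_roll 0.55 [299. 183. 317. 202.] [642.  29. 219.] [[621.   6. 205.]
 [665.  51. 223.]]
```

View pics/top0.png

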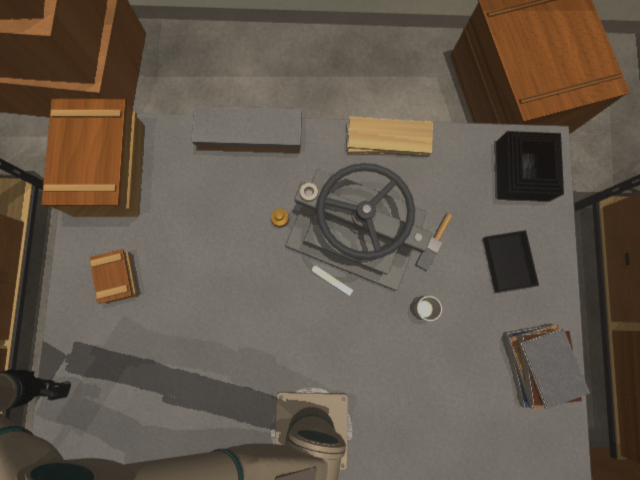

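View pics/scene0.png

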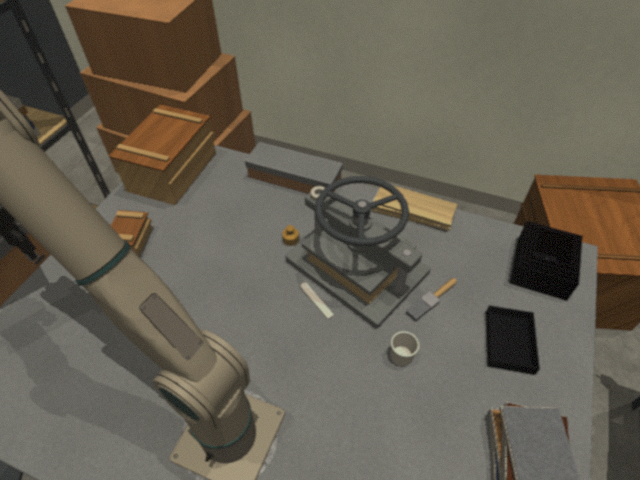

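The top view shows the wheel centred near px (365,211), with spokes toward (392,185), (322,205) and (376,250). The tape roll is at (308,191), outside the rim. Next I'll fit the hub and the spoke angles.

```bash
cat >> h.py <<'E'
from scipy.optimize import least_squares
def wheel():
    im,d=ctrl.get_image('top')
    p=pts('top',d,np.ones(d.shape,bool)); p=p[(abs(p[:,0]-587)<135)&(abs(p[:,1]+118)<135)&(p[:,2]>228)&(p[:,2]<290)]
    c=np.array([587,-118.])
    q=p
    for _ in range(4):
        r=np.hypot(*(p[:,:2]-c).T); q=p[(r>97)&(r<123)]
        c=least_squares(lambda x:np.hypot(*(q[:,:2]-x[:2]).T)-x[2],[*c,110],loss='soft_l1').x[:2]
    r=np.hypot(*(p[:,:2]-c).T); hub=p[r<10]; s=p[(r>45)&(r<92)]
    a=np.arctan2(s[:,1]-c[1],s[:,0]-c[0])
    ph=np.angle(np.mean(np.exp(3j*a)))/3
    return c,np.median(hub[:,2]),np.median(s[:,2]),np.degrees(ph),np.degrees(a)
E
python3 - <<'E'
from h import *
c,h,s,ph,a=wheel(); print(c,h,s,ph,len(a)); print(np.histogram(a,np.arange(-180,181,15)))
s=ctrl.read_state()
from scipy.spatial.transform import Rotation as R
M=R.from_euler('xyz',s['tool_rot']).as_matrix();print(np.round(M,3),ctrl.finger_overhang)
E
```

```text
[ 584.09156976 -115.3996532 ] 277.1465902749186 263.4892539267664 -42.446590021815055 364
(array([32, 92,  0,  0,  0,  0,  0,  0, 29, 89,  0,  0,  0,  0,  0,  0, 54,
       68,  0,  0,  0,  0,  0,  0]), array([-180, -165, -150, -135, -120, -105,  -90,  -75,  -60,  -45,  -30,
        -15,    0,   15,   30,   45,   60,   75,   90,  105,  120,  135,
        150,  165,  180]))
[[-0.973  0.232 -0.   ]
 [ 0.232  0.973  0.   ]
 [ 0.     0.    -1.   ]] 25.0
```

Request:
{"name": "play_rows", "arguments": {"targets": [[1,0,0,-5,0],[1,0,0,-10,0],[1,-5,-5.2,-10,-6],[1,-9,-9.4,-10,-13.4],[1,-12,-12.5,-10,-13.4],[1,-15,-15.7,-10,-13.4],[1,-18,-18.8,-10,-13.4],[1,-21,-21.9,-10,-13.4],[1,-24,-25.1,-10,-13.4],[1,-27,-28.2,-10,-13.4]]}}

```text
clock: 1.65
eef_pos: [348.8, 293.1, 328.3]
tool_rot: [3.141, 0.001, 3.141]
force: [1.1, 0.1, 1.4]
width: -0.0
gripper_force: 0.0
```

```bash
python3 - <<'E'
from h import *
s=ctrl.read_state(); print({k:np.round(s[k],3) for k in('clock','qpos','eef_pos','tool_rot','force','width')})
E
```

```text
{'clock': np.float64(1.65), 'qpos': array([-0.83 ,  0.231,  0.087,  1.889, -0.023,  1.022,  0.836]), 'eef_pos': array([348.797, 293.141, 328.311]), 'tool_rot': array([3.141e+00, 1.000e-03, 3.141e+00]), 'force': array([1.068, 0.064, 1.433]), 'width': np.float64(-0.019)}
```

Request:
{"name": "play_rows", "arguments": {"targets": [[1,-2.5,-4.3,0,0],[1,-5,-8.6,0,0],[1,-7.5,-12.9,0,0],[1,-10,-17.3,0,0],[1,-12.5,-21.6,0,0],[1,-15,-25.9,0,0],[1,-17.6,-30.2,0,0],[1,-20.2,-34.6,0,0],[1,-20.2,-34.6,0,0],[1,-20.2,-34.6,0,0]]}}

```text
clock: 2.65
eef_pos: [549.9, -51.9, 327.6]
tool_rot: [-3.141, -0.001, 3.138]
force: [-1.2, 1.1, 0.7]
width: -0.0
gripper_force: 0.0
```

```bash
python3 - <<'E'
from h import *
s=ctrl.read_state(); print({k:np.round(s[k],3) for k in('clock','qpos','eef_pos','tool_rot','force','width')})
for n in ('wrist','scene'):
    im,d=ctrl.get_image(n); cv2.imwrite(f'pics/{n}1.png',im[:,:,::-1])
E
```

```text
{'clock': np.float64(2.65), 'qpos': array([-0.144,  0.397,  0.274,  1.659, -0.117,  1.103,  1.73 ]), 'eef_pos': array([549.946, -51.908, 327.558]), 'tool_rot': array([-3.141e+00, -1.000e-03,  3.138e+00]), 'force': array([-1.189,  1.05 ,  0.745]), 'width': np.float64(-0.048)}
```

View pics/wrist1.png

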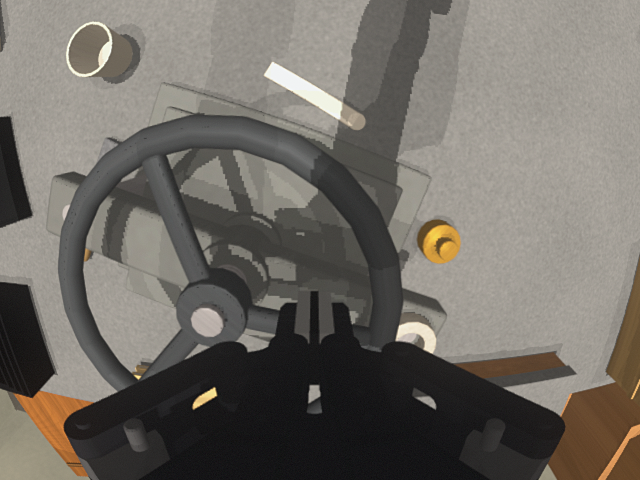

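The wrist view shows the shut fingertips at px (315,295), over the open window. One spoke is toward (290,322) and the next toward (180,210). I'll lower the fingers into the window.

Request:
{"name": "play_rows", "arguments": {"targets": [[1,0,0,1,0],[1,0,0,2,0],[1,0,0,3,0],[1,0,0,4,0],[1,0,0,5,0],[1,0,0,5.8,0],[1,0,0,6.4,0],[1,0,0,6.4,0]]}}

```text
clock: 3.55
eef_pos: [549.4, -50.5, 262.9]
tool_rot: [3.142, -0.002, 3.141]
force: [0.6, -0.3, 0.3]
width: 0.1
gripper_force: 0.0
```

```bash
cat > plan.py <<'E'
import sys
from h import *
# rows along the circle r=70 about C from angle a0 by steps of 'st' deg, n rows
C=np.array([584.1,-115.4])
def rows(a0,n,st,r=70,cmd=None):
    p0=C+r*np.array([np.cos(np.radians(a0)),np.sin(np.radians(a0))]) if cmd is None else np.array(cmd)
    out=[]
    for k in range(1,n+1):
        a=np.radians(a0-k*st); p=C+r*np.array([np.cos(a),np.sin(a)])-p0
        out.append([1,round(-p[0]/10,2),round(p[1]/10,2),round(12*k*st/3600,2),0])
    return out
if __name__=='__main__':
    s=ctrl.read_state(); e=np.array(s['eef_pos'])-[*C,0]
    print(round(s['clock'],2),'ang',np.degrees(np.arctan2(e[1],e[0])),'r',np.hypot(e[0],e[1]),'z',e[2],'F',np.round(s['force'],1),s['tool_rot'])
    a0=float(sys.argv[1]); print(rows(a0,10,float(sys.argv[2])))
E
python3 plan.py 118 5
```

```text
3.55 ang 118.17061611485725 r 73.57959686740338 z 262.9115608077944 F [ 0.6 -0.3  0.3] [ 3.14152496e+00 -1.78070903e-03  3.14145346e+00]
[[1, np.float64(-0.55), np.float64(0.26), 0.02, 0], [1, np.float64(-1.12), np.float64(0.48), 0.03, 0], [1, np.float64(-1.71), np.float64(0.64), 0.05, 0], [1, np.float64(-2.31), np.float64(0.75), 0.07, 0], [1, np.float64(-2.92), np.float64(0.81), 0.08, 0], [1, np.float64(-3.53), np.float64(0.82), 0.1, 0], [1, np.float64(-4.14), np.float64(0.77), 0.12, 0], [1, np.float64(-4.74), np.float64(0.67), 0.13, 0], [1, np.float64(-5.33), np.float64(0.51), 0.15, 0], [1, np.float64(-5.91), np.float64(0.31), 0.17, 0]]
```

Request:
{"name": "play_rows", "arguments": {"targets": [[1,-0.55,0.26,0,0],[1,-1.12,0.48,0,0],[1,-1.71,0.64,0,0],[1,-2.3,0.75,0,0],[1,-2.9,0.8,0,0],[1,-3.5,0.8,0.02,0],[1,-4.1,0.75,0.03,0],[1,-4.7,0.65,0.05,0],[1,-5.3,0.5,0.07,0],[1,-5.9,0.3,0.08,0]]}}

```text
clock: 4.55
eef_pos: [609.4, -47.7, 263.0]
tool_rot: [-3.142, -0.0, -3.142]
force: [0.1, -0.3, -0.4]
width: -0.2
gripper_force: 0.0
```

```bash
python3 plan.py 68 6; python3 - <<'E'
from h import *
c,h,s,ph,a=wheel(); print(c,h,s,ph,np.histogram(a,np.arange(-180,181,20))[0])
E
```

```text
4.55 ang 69.52955149668873 r 72.25534910382297 z 263.0239393118305 F [ 0.1 -0.3 -0.4] [-3.14159248e+00 -1.25921040e-04 -3.14157859e+00]
[[1, np.float64(-0.66), np.float64(-0.31), 0.02, 0], [1, np.float64(-1.29), np.float64(-0.69), 0.04, 0], [1, np.float64(-1.88), np.float64(-1.13), 0.06, 0], [1, np.float64(-2.41), np.float64(-1.63), 0.08, 0], [1, np.float64(-2.89), np.float64(-2.18), 0.1, 0], [1, np.float64(-3.31), np.float64(-2.78), 0.12, 0], [1, np.float64(-3.67), np.float64(-3.42), 0.14, 0], [1, np.float64(-3.96), np.float64(-4.1), 0.16, 0], [1, np.float64(-4.17), np.float64(-4.8), 0.18, 0], [1, np.float64(-4.31), np.float64(-5.52), 0.2, 0]]
[ 584.18533118 -116.37716058] 277.95227709914377 264.0013931177057 -41.7223775968331 [87 38  0  0  0  0 68 48  0  0  0  0  0  0  0  0  0  0]
```

```bash
python3 - <<'E'
from h import *
im,d=ctrl.get_image('wrist'); im2,_=ctrl.get_image('scene'); im3,_=ctrl.get_image('top')
a=im[:,:,::-1]; b=cv2.resize(im2[150:300,270:450,::-1],(400,330)); t=cv2.resize(im3[140:290,280:440,::-1],(400,330))
a=cv2.resize(a,(400,300)); o=np.zeros((600,800,3),np.uint8); o[:300,:400]=a; o[:300,400:]=b[:300]; o[300:,:400]=t[:300]; cv2.imwrite('pics/c2.png',o)
E
```

```text
(no output)
```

View pics/c2.png

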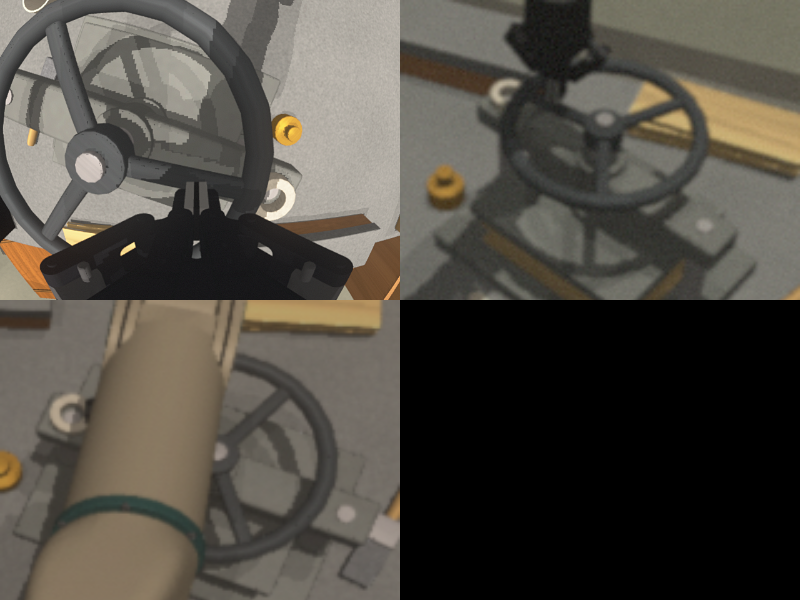

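```bash
python3 - <<'E'
from h import *
im,d=ctrl.get_image('wrist'); c=ctrl.calibration('wrist'); f=240/np.tan(np.radians(c['vfov'])/2)
from scipy.spatial.transform import Rotation as R
s=ctrl.read_state(); M=R.from_euler('xyz',s['tool_rot']).as_matrix()
v,u=np.mgrid[:480,:640]; x=u-c['cx'];y=v-c['cy'];r=np.hypot(x,y)+1e-9; t=r/f
z=d; P=np.stack([x/r*np.tan(t)*z,y/r*np.tan(t)*z,z,np.ones_like(z)],-1)@np.array(c['mount']).T
W=P[...,:3]@M.T+s['eef_pos']
np.save('W.npy',W)
print('mount',np.round(c['mount'],2),f)
for uu in (240,312,325,370):
    print(uu,[(vv,*np.round(W[vv,uu]).astype(int)) for vv in range(240,380,10)])
cv2.imwrite('pics/w3.png',cv2.resize(im[200:400,180:440,::-1],(780,600)))
E
```

```text
mount [[-0.0000e+00 -9.6000e-01 -2.9000e-01  7.5720e+01]
 [ 1.0000e+00 -0.0000e+00  0.0000e+00 -6.0000e-02]
 [-0.0000e+00 -2.9000e-01  9.6000e-01 -1.4609e+02]
 [ 0.0000e+00  0.0000e+00  0.0000e+00  1.0000e+00]] 371.64829954431775
240 [(240, np.int64(593), np.int64(-89), np.int64(210)), (250, np.int64(602), np.int64(-92), np.int64(201)), (260, np.int64(587), np.int64(-80), np.int64(260)), (270, np.int64(590), np.int64(-79), np.int64(264)), (280, np.int64(595), np.int64(-79), np.int64(264)), (290, np.int64(599), np.int64(-80), np.int64(264)), (300, np.int64(679), np.int64(-114), np.int64(112)), (310, np.int64(689), np.int64(-115), np.int64(112)), (320, np.int64(700), np.int64(-116), np.int64(111)), (330, np.int64(777), np.int64(-142), np.int64(1)), (340, np.int64(792), np.int64(-144), np.int64(1)), (350, np.int64(596), np.int64(-70), np.int64(315)), (360, np.int64(596), np.int64(-69), np.int64(322)), (370, np.int64(599), np.int64(-69), np.int64(322))]
312 [(240, np.int64(596), np.int64(-49), np.int64(201)), (250, np.int64(602), np.int64(-49), np.int64(201)), (260, np.int64(609), np.int
[... 1362 characters left out ...]
64(-14), np.int64(199)), (250, np.int64(602), np.int64(-14), np.int64(201)), (260, np.int64(608), np.int64(-14), np.int64(201)), (270, np.int64(615), np.int64(-14), np.int64(201)), (280, np.int64(621), np.int64(-13), np.int64(202)), (290, np.int64(600), np.int64(-23), np.int64(262)), (300, np.int64(604), np.int64(-23), np.int64(264)), (310, np.int64(609), np.int64(-23), np.int64(265)), (320, np.int64(614), np.int64(-23), np.int64(264)), (330, np.int64(622), np.int64(-21), np.int64(260)), (340, np.int64(626), np.int64(-22), np.int64(263)), (350, np.int64(600), np.int64(-30), np.int64(309)), (360, np.int64(600), np.int64(-30), np.int64(315)), (370, np.int64(590), np.int64(-33), np.int64(333))]
```

View pics/w3.png

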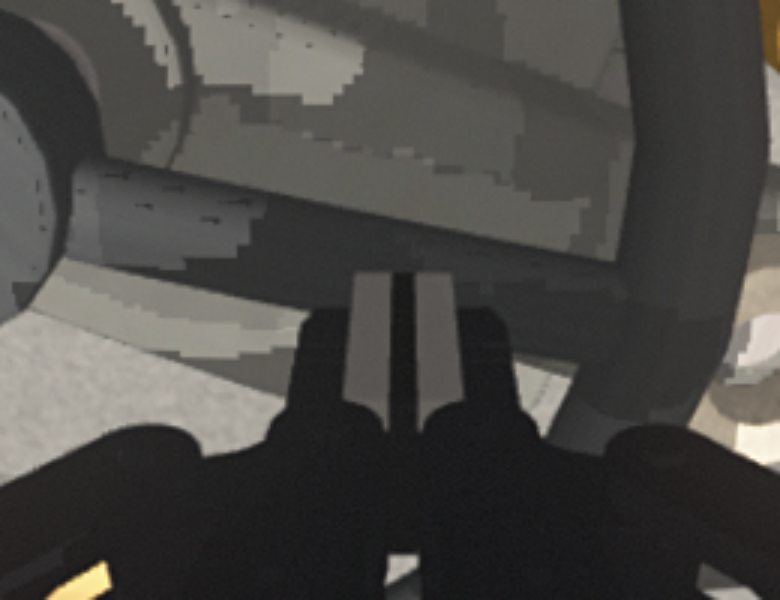

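The fingers passed over the spoke without turning it. The pads end at px row 291, about z 267 with the TCP at 263, so the shut fingertips sit near the TCP rather than 25 mm ahead of it. The fingers are now above the window before the −42° spoke, so I'll centre there and go deeper.

Request:
{"name": "play_rows", "arguments": {"targets": [[1,0,0,-1,0],[1,-1.6,-1,-1,0],[1,-3.2,-2,-1,0],[1,-3.2,-2,0,0],[1,-3.2,-2,0.7,0],[1,-3.2,-2,1.4,0],[1,-3.2,-2,1.9,0],[1,-3.2,-2,2.3,0],[1,-3.2,-2,2.3,0],[1,-3.2,-2,2.3,0]]}}

```text
clock: 5.8
eef_pos: [640.9, -67.4, 240.2]
tool_rot: [3.142, 0.0, -3.141]
force: [1.0, -0.5, 0.4]
width: -0.2
gripper_force: 0.0
```

```bash
sed -i 's/584.1,-115.4/584.1,-115.8/; s/r=70/r=75/;s/round(-p\[0\]\/10,2)/float(round(-p[0]\/10,2))/;s/round(p\[1\]\/10,2)/float(round(p[1]\/10,2))/' plan.py; python3 plan.py 40 5
```

```text
5.8 ang 40.413574228669276 r 74.62210979254918 z 240.22061061296495 F [ 1.  -0.5  0.4] [ 3.14155473e+00  1.31462885e-04 -3.14143986e+00]
[[1, -0.4, -0.52, 0.02, 0], [1, -0.75, -1.07, 0.03, 0], [1, -1.05, -1.65, 0.05, 0], [1, -1.3, -2.26, 0.07, 0], [1, -1.5, -2.88, 0.08, 0], [1, -1.64, -3.52, 0.1, 0], [1, -1.73, -4.17, 0.12, 0], [1, -1.75, -4.82, 0.13, 0], [1, -1.73, -5.47, 0.15, 0], [1, -1.64, -6.12, 0.17, 0]]
```

Request:
{"name": "play_rows", "arguments": {"targets": [[1,-0.55,-0.74,0,0],[1,-1.0,-1.53,0,0],[1,-1.35,-2.38,0,0],[1,-1.6,-3.26,0,0],[1,-1.73,-4.17,0,0],[1,-1.75,-5.08,0,0],[1,-1.67,-5.99,0,0],[1,-1.47,-6.89,0,0],[1,-1.16,-7.75,0,0],[1,-0.76,-8.57,0,0]]}}

```text
clock: 6.8
eef_pos: [648.6, -151.8, 240.0]
tool_rot: [3.138, 0.0, -3.141]
force: [1.7, 4.3, -0.6]
width: 0.1
gripper_force: 1.9
```

```bash
python3 plan.py -30 7; cat > w.py <<'E'
from h import *
c,h,s,ph,a=wheel(); print(np.round(c,1),round(h,1),round(s,1),round(ph,1),np.histogram(a,np.arange(-180,181,20))[0])
E
python3 w.py
```

```text
6.8 ang -29.18952884868825 r 73.83773715240214 z 239.9877807922175 F [ 1.7  4.3 -0.6] [ 3.13845984e+00  3.00907221e-04 -3.14076210e+00]
[[1, 0.51, -0.76, 0.02, 0], [1, 1.1, -1.46, 0.05, 0], [1, 1.78, -2.08, 0.07, 0], [1, 2.52, -2.61, 0.09, 0], [1, 3.33, -3.05, 0.12, 0], [1, 4.18, -3.38, 0.14, 0], [1, 5.06, -3.61, 0.16, 0], [1, 5.97, -3.73, 0.19, 0], [1, 6.89, -3.74, 0.21, 0], [1, 7.8, -3.64, 0.23, 0]]
[ 582.8 -119.8] nan 263.4 -48.5 [  0   0   0   0   0   0   0   0   0   0   0   0 121   0   0   0   0   0]
  return _methods._mean(a, axis=axis, dtype=dtype,
  ret = ret.dtype.type(ret / rcount)
```

The finger is on the spoke: 4.6 N against it, and the wheel is turning. I'll continue round.

Request:
{"name": "play_rows", "arguments": {"targets": [[1,0.51,-0.76,0.02,0],[1,1.1,-1.46,0.05,0],[1,1.78,-2.08,0.07,0],[1,2.52,-2.61,0.09,0],[1,3.33,-3.05,0.12,0],[1,4.18,-3.38,0.14,0],[1,5.06,-3.61,0.16,0],[1,5.97,-3.73,0.19,0],[1,6.89,-3.74,0.21,0],[1,7.8,-3.64,0.23,0]]}}

```text
clock: 7.85
eef_pos: [570.0, -190.4, 238.1]
tool_rot: [-3.14, 0.001, 3.141]
force: [4.7, 0.2, 0.8]
width: -0.2
gripper_force: 1.8
```

```bash
python3 plan.py -100 7; python3 w.py 2>/dev/null
```

```text
7.85 ang -100.72566143407502 r 75.94061458861803 z 238.12210397147774 F [4.7 0.2 0.8] [-3.14044849e+00  9.59814538e-04  3.14115040e+00]
[[1, 0.89, 0.21, 0.02, 0], [1, 1.75, 0.53, 0.05, 0], [1, 2.56, 0.96, 0.07, 0], [1, 3.32, 1.48, 0.09, 0], [1, 4.0, 2.08, 0.12, 0], [1, 4.61, 2.77, 0.14, 0], [1, 5.13, 3.52, 0.16, 0], [1, 5.55, 4.34, 0.19, 0], [1, 5.87, 5.19, 0.21, 0], [1, 6.08, 6.08, 0.23, 0]]
[ 584.3 -114.9] 275.4 261.5 -0.9 [ 0  0 12  7  0  0  0  0 59 49  0  0  0  0 66 53  0  0]
```

Request:
{"name": "play_rows", "arguments": {"targets": [[1,0.89,0.21,0.02,0],[1,1.75,0.53,0.05,0],[1,2.56,0.96,0.07,0],[1,3.32,1.48,0.09,0],[1,4.0,2.08,0.12,0],[1,4.61,2.77,0.14,0],[1,5.13,3.52,0.16,0],[1,5.55,4.34,0.19,0],[1,5.87,5.19,0.21,0],[1,6.08,6.08,0.23,0]]}}

```text
clock: 8.9
eef_pos: [509.2, -128.6, 235.4]
tool_rot: [-3.141, -0.001, 3.141]
force: [2.3, -3.0, -0.4]
width: -0.4
gripper_force: 1.5
```

```bash
python3 plan.py -170 7
```

```text
8.9 ang -170.32961473579252 r 76.02315698348092 z 235.39911411899925 F [ 2.3 -3.  -0.4] [-3.14103155e+00 -5.45332433e-04  3.14135647e+00]
[[1, 0.1, 0.91, 0.02, 0], [1, 0.1, 1.83, 0.05, 0], [1, -0.02, 2.73, 0.07, 0], [1, -0.25, 3.62, 0.09, 0], [1, -0.59, 4.47, 0.12, 0], [1, -1.03, 5.28, 0.14, 0], [1, -1.56, 6.02, 0.16, 0], [1, -2.18, 6.7, 0.19, 0], [1, -2.87, 7.29, 0.21, 0], [1, -3.64, 7.8, 0.23, 0]]
```

Request:
{"name": "play_rows", "arguments": {"targets": [[1,0.1,0.91,0.02,0],[1,0.1,1.83,0.05,0],[1,-0.02,2.73,0.07,0],[1,-0.25,3.62,0.09,0],[1,-0.59,4.47,0.12,0],[1,-1.03,5.28,0.14,0],[1,-1.56,6.02,0.16,0],[1,-2.18,6.7,0.19,0],[1,-2.87,7.29,0.21,0],[1,-3.64,7.8,0.23,0]]}}

```text
clock: 9.9
eef_pos: [546.1, -50.3, 232.9]
tool_rot: [3.141, -0.001, -3.142]
force: [-2.2, -3.2, -0.5]
width: -0.0
gripper_force: 1.3
```

```bash
python3 plan.py -240 7
```

```text
9.9 ang 120.11043526426295 r 75.73533777252094 z 232.9135127068908 F [-2.2 -3.2 -0.5] [ 3.14143126e+00 -1.43979979e-03 -3.14150113e+00]
[[1, -0.82, 0.41, 0.02, 0], [1, -1.68, 0.71, 0.05, 0], [1, -2.58, 0.91, 0.07, 0], [1, -3.49, 1.0, 0.09, 0], [1, -4.4, 0.98, 0.12, 0], [1, -5.31, 0.84, 0.14, 0], [1, -6.19, 0.6, 0.16, 0], [1, -7.04, 0.25, 0.19, 0], [1, -7.83, -0.21, 0.21, 0], [1, -8.57, -0.75, 0.23, 0]]
```

Request:
{"name": "play_rows", "arguments": {"targets": [[1,-0.82,0.41,0.02,0],[1,-1.68,0.71,0.05,0],[1,-2.58,0.91,0.07,0],[1,-3.49,1.0,0.09,0],[1,-4.4,0.98,0.12,0],[1,-5.31,0.84,0.14,0],[1,-6.19,0.6,0.16,0],[1,-7.04,0.25,0.19,0],[1,-7.83,-0.21,0.21,0],[1,-8.57,-0.75,0.23,0]]}}

```text
clock: 10.9
eef_pos: [632.4, -58.1, 230.7]
tool_rot: [3.141, -0.0, -3.141]
force: [-4.3, 1.1, -0.2]
width: -0.3
gripper_force: 1.6
```

```bash
python3 plan.py -310 7
```

```text
10.9 ang 50.10090243603484 r 75.22623884539777 z 230.7480113306216 F [-4.3  1.1 -0.2] [ 3.14066675e+00 -3.37515436e-04 -3.14117686e+00]
[[1, -0.66, -0.63, 0.02, 0], [1, -1.25, -1.34, 0.05, 0], [1, -1.74, -2.11, 0.07, 0], [1, -2.13, -2.94, 0.09, 0], [1, -2.42, -3.8, 0.12, 0], [1, -2.61, -4.7, 0.14, 0], [1, -2.68, -5.61, 0.16, 0], [1, -2.64, -6.53, 0.19, 0], [1, -2.49, -7.43, 0.21, 0], [1, -2.23, -8.31, 0.23, 0]]
```

Request:
{"name": "play_rows", "arguments": {"targets": [[1,-0.66,-0.63,0.02,0],[1,-1.25,-1.34,0.05,0],[1,-1.74,-2.11,0.07,0],[1,-2.13,-2.94,0.09,0],[1,-2.42,-3.8,0.12,0],[1,-2.61,-4.7,0.14,0],[1,-2.68,-5.61,0.16,0],[1,-2.64,-6.53,0.19,0],[1,-2.49,-7.43,0.21,0],[1,-2.23,-8.31,0.23,0]]}}

```text
clock: 11.9
eef_pos: [654.5, -142.1, 228.7]
tool_rot: [3.142, 0.001, -3.141]
force: [-0.3, 4.6, -1.1]
width: 0.6
gripper_force: 1.6
```

```bash
python3 plan.py -380 3.5; python3 w.py 2>/dev/null
```

```text
11.9 ang -20.469538667353273 r 75.15711068977924 z 228.6983866736621 F [-0.3  4.6 -1.1] [ 3.14158140e+00  1.25620296e-03 -3.14137067e+00]
[[1, 0.17, -0.43, 0.01, 0], [1, 0.37, -0.84, 0.02, 0], [1, 0.59, -1.24, 0.04, 0], [1, 0.83, -1.63, 0.05, 0], [1, 1.1, -2.0, 0.06, 0], [1, 1.39, -2.36, 0.07, 0], [1, 1.7, -2.69, 0.08, 0], [1, 2.03, -3.01, 0.09, 0], [1, 2.38, -3.3, 0.1, 0], [1, 2.75, -3.58, 0.12, 0]]
[ 583.5 -117. ] nan 251.8 -39.6 [ 0  0  0  0  0  0  0  0  0  0  0  0 55 65  0  0  0  0]
```

Request:
{"name": "play_rows", "arguments": {"targets": [[1,0.17,-0.43,0.01,0],[1,0.37,-0.84,0.02,0],[1,0.59,-1.24,0.04,0],[1,0.83,-1.63,0.05,0],[1,1.1,-2.0,0.06,0],[1,1.39,-2.36,0.07,0],[1,1.7,-2.69,0.08,0],[1,2.03,-3.01,0.09,0],[1,2.38,-3.3,0.1,0],[1,2.75,-3.58,0.12,0]]}}

```text
clock: 12.95
eef_pos: [626.5, -177.6, 227.4]
tool_rot: [-3.141, 0.0, -3.142]
force: [2.0, 2.5, 0.1]
width: 0.2
gripper_force: 1.2
```

```bash
python3 plan.py -415 3.5
```

```text
12.95 ang -55.52753194514265 r 74.91633569979756 z 227.40411601017962 F [2.  2.5 0.1] [-3.14139680e+00  3.78536493e-04 -3.14150752e+00]
[[1, 0.38, -0.25, 0.01, 0], [1, 0.78, -0.48, 0.02, 0], [1, 1.19, -0.68, 0.04, 0], [1, 1.61, -0.86, 0.05, 0], [1, 2.05, -1.01, 0.06, 0], [1, 2.49, -1.13, 0.07, 0], [1, 2.94, -1.23, 0.08, 0], [1, 3.39, -1.3, 0.09, 0], [1, 3.84, -1.34, 0.1, 0], [1, 4.3, -1.36, 0.12, 0]]
```

Request:
{"name": "play_rows", "arguments": {"targets": [[1,0.38,-0.25,0.01,0],[1,0.78,-0.48,0.02,0],[1,1.19,-0.68,0.04,0],[1,1.61,-0.86,0.05,0],[1,2.05,-1.01,0.06,0],[1,2.49,-1.13,0.07,0],[1,2.94,-1.23,0.08,0],[1,3.39,-1.3,0.09,0],[1,3.84,-1.34,0.1,0],[1,4.3,-1.36,0.12,0]]}}

```text
clock: 13.95
eef_pos: [583.4, -191.2, 226.4]
tool_rot: [-3.141, 0.0, 3.141]
force: [3.7, 1.2, 0.3]
width: 0.5
gripper_force: 1.3
```

```bash
python3 plan.py -450 3.5; python3 w.py 2>/dev/null
```

```text
13.95 ang -90.54660397200745 r 75.4408413491164 z 226.36297642350527 F [3.7 1.2 0.3] [-3.14103996e+00  4.75789700e-04  3.14147966e+00]
[[1, 0.46, 0.01, 0.01, 0], [1, 0.91, 0.06, 0.02, 0], [1, 1.37, 0.13, 0.04, 0], [1, 1.81, 0.22, 0.05, 0], [1, 2.26, 0.35, 0.06, 0], [1, 2.69, 0.5, 0.07, 0], [1, 3.11, 0.68, 0.08, 0], [1, 3.52, 0.88, 0.09, 0], [1, 3.92, 1.11, 0.1, 0], [1, 4.3, 1.36, 0.12, 0]]
[ 584.6 -115. ] 264.1 249.9 10.0 [  0   0   0  14   2   0   0   0   1 115   0   0   0   0   0 118   0   0]
```

Request:
{"name": "play_rows", "arguments": {"targets": [[1,0.46,0.01,0.01,0],[1,0.91,0.06,0.02,0],[1,1.37,0.13,0.04,0],[1,1.81,0.22,0.05,0],[1,2.26,0.35,0.06,0],[1,2.69,0.5,0.07,0],[1,3.11,0.68,0.08,0],[1,3.52,0.88,0.09,0],[1,3.92,1.11,0.1,0],[1,4.3,1.36,0.12,0]]}}

```text
clock: 15.0
eef_pos: [540.7, -177.9, 225.3]
tool_rot: [-3.14, 0.001, 3.141]
force: [5.0, -1.4, 1.0]
width: 0.3
gripper_force: 2.1
```

```bash
python3 plan.py -485 2.5; python3 w.py 2>/dev/null
```

```text
15.0 ang -124.99438156192292 r 75.75146646200837 z 225.27063840412728 F [ 5.  -1.4  1. ] [-3.14037769e+00  1.11945273e-03  3.14131348e+00]
[[1, 0.26, 0.19, 0.01, 0], [1, 0.52, 0.4, 0.02, 0], [1, 0.77, 0.61, 0.03, 0], [1, 1.0, 0.84, 0.03, 0], [1, 1.23, 1.08, 0.04, 0], [1, 1.44, 1.32, 0.05, 0], [1, 1.65, 1.58, 0.06, 0], [1, 1.84, 1.84, 0.07, 0], [1, 2.02, 2.11, 0.07, 0], [1, 2.19, 2.39, 0.08, 0]]
[ 584.2 -114.9] 261.8 248.6 -27.3 [  1  25   0   0   0   0   0 102   7   0   0   0   0 117   1   0   0   0]
```

Request:
{"name": "play_rows", "arguments": {"targets": [[1,0.26,0.19,0.01,0],[1,0.52,0.4,0.02,0],[1,0.77,0.61,0.03,0],[1,1.0,0.84,0.03,0],[1,1.23,1.08,0.04,0],[1,1.44,1.32,0.05,0],[1,1.65,1.58,0.06,0],[1,1.84,1.84,0.07,0],[1,2.02,2.11,0.07,0],[1,2.19,2.39,0.08,0]]}}

```text
clock: 16.05
eef_pos: [519.0, -155.2, 224.6]
tool_rot: [-3.139, 0.002, 3.141]
force: [3.8, -4.7, 0.7]
width: 0.3
gripper_force: 2.4
```

```bash
python3 plan.py -510 2.5; python3 - <<'E'
from h import *
for n in('scene','top'):
    im,d=ctrl.get_image(n)
    for o in('platen','board_top'):
        for r in ctrl.trace(n,o)[:1]:
            p=pts(n,d,r['pixels']); z=p[:,2]
            print(n,o,round(r['confidence'],2),len(z),np.round(np.percentile(z,[2,25,50,75,98]),1))
E
```

```text
16.05 ang -148.84753051771236 r 76.10084901169586 z 224.58513093282104 F [ 3.8 -4.7  0.7] [-3.13891772e+00  1.50690031e-03  3.14060485e+00]
[[1, 0.16, 0.29, 0.01, 0], [1, 0.3, 0.58, 0.02, 0], [1, 0.43, 0.88, 0.03, 0], [1, 0.55, 1.18, 0.03, 0], [1, 0.66, 1.49, 0.04, 0], [1, 0.75, 1.81, 0.05, 0], [1, 0.83, 2.13, 0.06, 0], [1, 0.89, 2.45, 0.07, 0], [1, 0.94, 2.77, 0.07, 0], [1, 0.98, 3.1, 0.08, 0]]
scene platen 0.91 4873 [ 83.4  95.7  98.6 247.8 254.3]
top platen 0.73 3896 [ 90.5  96.2 102.1 250.2 258. ]
```

Resistance has risen from about 4 to 6 N, so the platen is on the board. I'll push on a little.

Request:
{"name": "play_rows", "arguments": {"targets": [[1,0.16,0.29,0.01,0],[1,0.3,0.58,0.02,0],[1,0.43,0.88,0.03,0],[1,0.55,1.18,0.03,0],[1,0.66,1.49,0.04,0],[1,0.75,1.81,0.05,0],[1,0.83,2.13,0.06,0],[1,0.89,2.45,0.07,0],[1,0.94,2.77,0.07,0],[1,0.98,3.1,0.08,0]]}}

```text
clock: 17.35
eef_pos: [508.9, -124.7, 223.4]
tool_rot: [-3.139, 0.0, 3.14]
force: [3.3, -6.8, -0.2]
width: -0.3
gripper_force: 3.3
```

```bash
python3 plan.py -535 1.5; python3 w.py 2>/dev/null
```

```text
17.35 ang -173.26516424511453 r 75.766758939219 z 223.35716263745175 F [ 3.3 -6.8 -0.2] [-3.13853979e+00  4.30337384e-04  3.13984112e+00]
[[1, 0.01, 0.2, 0.01, 0], [1, 0.02, 0.39, 0.01, 0], [1, 0.03, 0.59, 0.01, 0], [1, 0.03, 0.78, 0.02, 0], [1, 0.02, 0.98, 0.03, 0], [1, 0.01, 1.18, 0.03, 0], [1, -0.01, 1.37, 0.04, 0], [1, -0.03, 1.57, 0.04, 0], [1, -0.05, 1.76, 0.04, 0], [1, -0.09, 1.96, 0.05, 0]]
[ 583.2 -116.8] 262.5 246.2 46.3 [  0   0   0   0   0   0   0   0   0   0  10 106   0   0   0   0   0   2]
```

The turn is about 8.9 rad in all, with 7.5 N of resistance, so at least about 1 rad past contact. That is firm. I'll back off the spoke and lift out.

Request:
{"name": "play_rows", "arguments": {"targets": [[1,-0.1,-0.6,0,0],[1,-0.3,-1.3,0,0],[1,-0.6,-2.3,0,0],[1,-0.6,-2.3,-1,0],[1,-0.6,-2.3,-3,0],[1,-0.6,-2.3,-6,0],[1,-0.6,-2.3,-10,0],[1,3,-2.3,-12,0],[1,7,-2.3,-12,0],[1,9,-2.3,-12,0]]}}

```text
clock: 18.4
eef_pos: [415.9, -145.5, 344.6]
tool_rot: [3.141, -0.0, 3.14]
force: [0.4, -0.1, 0.7]
width: -0.1
gripper_force: 0.0
```

```bash
python3 plan.py 0 1|head -1; python3 w.py 2>/dev/null; python3 - <<'E'
from h import *
im,_=ctrl.get_image('top');im2,_=ctrl.get_image('scene')
o=np.hstack([cv2.resize(x[120:350,250:470,::-1],(400,418)) for x in(im,im2)]); cv2.imwrite('pics/end.png',o)
E
```

```text
18.4 ang -169.9957004639489 r 170.83999879876635 z 344.5961703064122 F [ 0.4 -0.1  0.7] [ 3.14090847e+00 -2.36274288e-04  3.14037938e+00]
[ 584.8 -115. ] 261.2 247.5 -55.8 [108   0   0   0   0  20  92   0   0   0   0  35  87   0   0   0   0  10]
```

View pics/end.png

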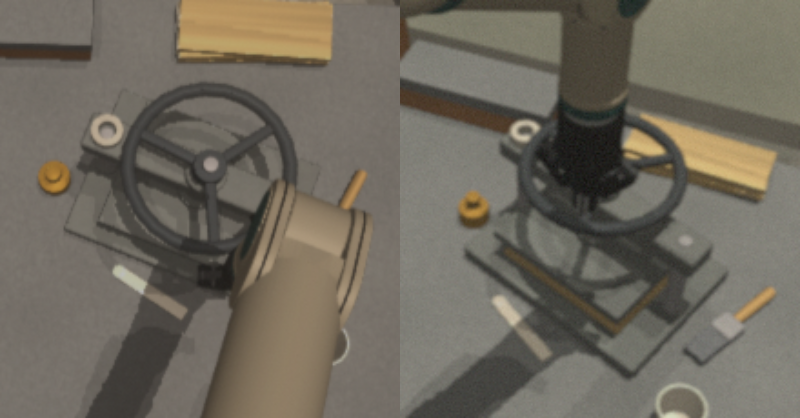

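Request:
{"name": "play_rows", "arguments": {"targets": [[1,4,0,0,0],[1,4,0,0,0],[1,4,0,0,0],[1,4,0,0,0],[1,4,0,0,0],[1,4,0,0,0],[1,4,0,0,0],[1,4,0,0,0],[1,4,0,0,0],[1,4,0,0,0]]}}

```text
clock: 19.55
eef_pos: [378.9, -145.4, 343.4]
tool_rot: [3.142, -0.0, -3.142]
force: [1.0, 0.4, -0.1]
width: 0.1
gripper_force: 0.0
```

```bash
python3 w.py; python3 w.py; python3 -c "
from h import *
s=ctrl.read_state();print(s['clock'],s['eef_pos'],s['force'])"
```

```text
[ 584.4 -115.2] 261.3 247.5 -55.2 [115   0   0   0   0  12 102   0   0   0   0  27  88   0   0   0   0   8]
[ 584.4 -115.1] 261.7 247.1 -55.2 [115   0   0   0   0  13  98   0   0   0   0  25  87   0   0   0   0   6]
19.65 [ 378.92358705 -145.3610359   343.42597223] [ 0.282793    0.28103268 -0.0930231 ]
```

Request:
{"name": "play_rows", "arguments": {"targets": [[1,0,0,0,0],[1,0,0,0,0],[1,0,0,0,0],[1,0,0,0,0],[1,0,0,0,0],[1,0,0,0,0],[1,0,0,0,0],[1,0,0,0,0],[1,0,0,0,0],[1,0,0,0,0]]}}

```text
clock: 20.65
eef_pos: [378.9, -145.3, 343.4]
tool_rot: [3.142, -0.0, -3.141]
force: [0.4, -0.9, -0.0]
width: 0.3
gripper_force: 0.0
```

```bash
python3 w.py; python3 w.py; python3 - <<'E'
from h import *
for n in('scene','top'):
    im,d=ctrl.get_image(n)
    for r in ctrl.trace(n,'platen')[:1]:
        z=pts(n,d,r['pixels'])[:,2]; z=z[(z>85)&(z<110)]; print(n,'platen top',np.median(z))
E
```

```text
[ 584.3 -115.2] 260.8 247.2 -55.2 [115   0   0   0   0  14  99   0   0   0   0  30  86   0   0   0   0   5]
[ 584.3 -115.2] 261.7 247.6 -55.2 [114   0   0   0   0  11 100   0   0   0   0  25  90   0   0   0   0   7]
scene platen top 96.29486611016478
top platen top 95.82459568761601
```

The wheel holds still. The platen's underside is about 76 mm up, roughly 2 mm below the board's unpressed 78 mm, so it is pressed firmly. I'll hand in now.

```bash
python3 -c "
from cell import ctrl
print(ctrl.finish_job())"
```

```text
the job is handed in; nothing more can be done
None
```

The press is closed and handed in: the wheel, pushed round clockwise by its spoke, sprang back about 18° when I took the finger away, then held still, with the platen pressing roughly 2 mm into the board, and the finger is clear.

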